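# Pin the wheel back on a wheelchair side frame

## Robot

A 6-joint arm with a two-finger parallel gripper is mounted at the origin on the work surface. World frame = base frame: x ahead of the robot, y to its left, z up, the work surface at z = 0. Lengths are in m, angles in rad, forces in N, time in s.
With the tool pointing down it reaches from about 0.375 to 0.975 m from the base axis. Payload 3.8 kg.
Tool frame: the origin (TCP) lies on the centre line of the jaws, within the pads' length; the fingertips stand 8 mm ahead of it and the grasp point (between the pads) lies 11 mm behind it; z points along the fingers, y is the line along which they close (so a half turn about z gives the same grasp; the last joint's range is limited). The gripper opens to 88 mm and grips with 3 to 60 N. Pads are 18 mm wide; open, the fingers measure 123 mm over their backs; the gripper's body (75 mm by 187 mm) begins 45 mm behind the grasp point.
Start: joints at [1.135, 0.264, 1.604, -0, 1.274, -0.037], TCP at [0.262, 0.622, 0.247] pointing down, gripper open.
Joint ranges: [-2.63, 2.63], [-0.94, 2.18], [0.31, 2.57], [-1.31, 4.45], [0, 2.66], [-2.55, 2.55]. Speed limits (rad/s): [2.57, 2.57, 3.14, 3.14, 3.14, 3.14].

## Interface

Orientations are given as a 3x3 rotation matrix whose columns are the frame's x, y, z axes.
In Python, from workcell import manip, imaging gives the robot as it stands. The module is installed in compiled form; this text tells all that it offers.
- The arm moves only by the shell command python3 -m pendant 'ROWS' [OPENING] [FORCE]. ROWS is JSON, a list of rows, each an object of numbers: "dx", "dy", "dz": the shift along the tool's x, y, z in m; "rx", "ry", "rz": the turn, a rotation vector about the tool's x, y, z in rad. In form: [{"dx": .., "dy": .., "dz": .., "rx": .., "ry": .., "rz": ..}, ...]. A call has 1 to 8 rows; each row shifts and turns the commanded pose from where the row before left it, along the tool's axes as they then stand; what a row does not reach is not made up. A row lasts 1/12 s, in which the tool goes at most 41.7 mm and 7.16 degrees, less where a joint would pass 70% of its speed; a pose out of reach is approached as far as the arm can. A call is refused whole if a number of a shift passes 0.0417 or a number of a turn 0.125, either way. A call with a gripper value outside its range is refused whole. OPENING is the opening, from 0 (shut) to 1 (fully open), set as the call begins (- or left out, the last holds). The fingers move at their own pace and stop on an object; FORCE is the grip in N (left out, the last holds). Time passes only in rows, so rows that do not move let the fingers close. It gives the time, the measured TCP pose, the force, the opening and the grip force at its end, in the units of the state.
- manip.observe(): the state, without advancing time (a new reading comes with each control period).
- imaging.grab_frame(name): name is "scene" or "side" or "wrist"; returns the picture (384x512x3 uint8, red, green, blue); there is no depth.
- imaging.camera_model(name): a dict with "fx", "fy", "cx", "cy" (pixels), "k1" (the pictures are not rectified: a ray, as slopes to the right and down, at radius r is drawn at 1 + k1 r^2 times it, then the intrinsics apply), "camera_from_world" (4x4, takes a point from world to camera coordinates); the wrist camera has in their place "mount" (4x4, takes a point from camera to tool coordinates, whose origin is the TCP and whose axes are the flange's). Camera axes: x right, y down, z forward; pixel columns grow to the right and rows downward; lengths in m; the calibration is good to about 2 mm. A picture is of the moment at which its call begins: read the wrist's pose just before it. camera_model takes no time and is no camera call.
- manip.hand_in(): hands the job in; it is judged then, once.
The state is a dict: "t": time; "joint_positions": joint angles; "joint_velocities": joint speeds; "tau": joint torques, N m; "tcp_pos": TCP position; "tcp_rot": TCP orientation; "force": force on the tool from outside, world axes, zero at the start; "torque": the same for the moment, N m; "opening": opening from 0.0 (shut) to 1.0 (fully open); "grip_force": force on a finger pad.
Only numpy, scipy, OpenCV 4.12 (cv2) and the standard library are available. Lean on these libraries where they do the work, as an engineer would, in place of code of your own. Each camera call takes 0.05 s, during which the arm holds its last target. There are 200 camera calls.

## Task

Refit the wheel of the wheelchair side frame that lies on the treatment table: slide it over the upright stub axle, hub boss up, until it rests on the collar. Then lock it with the R-clip from the tray: feel for the axle's cross-hole with the straight leg and push it through, gently, until the bent leg has ridden over the axle and snapped round it; let go and leave the bottle, tub, carton and tin standing where they are.

Things in the scene. Friction and masses are not known exactly. Their poses are not given: they have to be found in the camera images.
- frame: Blue tubular wheelchair side frame (340 by 400 mm, tubes 30 mm thick), lying flat and fixed. Origin: on the axis of its upright steel stub axle, at table height; tubes run from there along the frame's +x and +y, none higher than 30 mm. The axle stands on a collar 38 mm across whose top, where the wheel rests, is 40 mm above the table.
- axle_end (a point): Centre of the stub axle's end face, 106 mm above the table. The axle is 20 mm thick, its end chamfered to 15 mm. It is not keyed in the frame but turns stiffly (about 0.06 N m), so a clip leg that has entered the cross-hole can bring it into line.
- hole (a point): Middle of the axle's level cross-hole, on the axle's axis, 93 mm above the table (7 mm above the seated wheel's boss). It is 6.5 mm wide and goes right through, its mouths' edges eased by about 1 mm; either may be entered. Its heading is NOT given: anywhere within 1 rad of the frame's y axis, to be seen or felt.
- wheel: Wheel 125 mm across lying on the table, boss up; black tyre z 0 to 32 mm, white spokes, round white hub boss 44 mm across standing 14 mm above the tyre (top at z = 46 mm); bore 23 mm. Origin: centre of its underside, z up along the bore. 0.3 to 0.6 kg.
- clip: Steel R-clip of 5 mm wire, 42 g, lying flat in a green tray (floor 3 mm above the table, walls 14 mm high). Origin: centre of its coiled head, on the underside; x points along the legs to their tips, z up. Straight leg along y = -10.5 mm. The bent leg, on the +y side, closes in to a neck, curves round the axle's place, narrows again and flares outwards at its tip (x = 72 mm).
- clip_head (a point): Middle of the clip's coiled head (clip frame 0, 0, 5 mm): a rounded square of two turns, 26 by 26 mm, 10 mm high, with flat sides 12 mm long. Grip it across the clip's y.
- clip_seat (a point): Point on the straight leg's centre line in the middle of the bent leg's saddle (clip frame 50, -10.5, 2.5 mm). It coincides with hole when the clip is fully home.
- clip_tip (a point): Square-cut end of the straight leg (clip frame 79.5, -10.5, 2.5 mm). When it first touches the axle's surface the clip still has 39.5 mm to go; it slides freely in the hole until the bent leg meets the axle (about 20 mm before home).
- bent (a joint): How far the clip's bent leg is sprung open, rad: 0 relaxed, about 0.07 as it rides over the axle, below 0.03 once snapped home. Riding over takes a push of roughly 8 N, which falls away at the snap; pushed farther, the neck meets the axle and the force climbs steeply.
- bottle: Amber bottle, 56 mm across, 110 mm high, loose. Origin: centre of its underside.
- tub: White tub with red lid, 90 mm across, 76 mm high, loose. Origin: centre of its underside.
- carton: Yellow carton 45 by 60 by 70 mm high, loose. Origin: centre of its underside.
- tin: Small white tin with blue lid, 50 mm across, 43 mm high, loose. Origin: centre of its underside.
There are look-alikes about, which are no part of the job. Leave any blue or green look-alike of the wheel alone. Of the things that look like the clip, the smaller one is meant.

How it is judged:
By the outcome, as a careful person would: the job done as asked, in the order asked, and still so for the second after the job is handed in, with the robot touching nothing.
It also fails if it takes over 72 s, if anything falls off the work surface, if the arm or the gripper's body presses on something with over 40 N, if the wrist force passes 120 N, or if a joint passes its speed limit or range.

## Working session

There is one attempt and no reset: what is moved stays moved. The work goes in short steps, Python scripts to look and compute and a shell command to move; the robot and the scene stay as the last step left them, time stands still between calls to the robot, and variables do not carry over. Pictures are saved under pics/ and viewed, at most 10 in all, crops included, and the job is handed in when it is done.

```bash
mkdir -p pics; cat > h.py <<'E'
import numpy as np, cv2
from workcell import manip, imaging
def grab(n):
    s=manip.observe(); im=imaging.grab_frame(n); m=imaging.camera_model(n)
    if n=="wrist":
        T=np.eye(4);T[:3,:3]=s["tcp_rot"];T[:3,3]=s["tcp_pos"]; W=T@np.array(m["mount"])
    else: W=np.linalg.inv(np.array(m["camera_from_world"]))
    return im,m,W
def ray(m,W,u,v):
    x=(u-m["cx"])/m["fx"];y=(v-m["cy"])/m["fy"];rd=np.hypot(x,y);r=rd
    for _ in range(20): r=rd/(1+m["k1"]*r*r)
    s=r/rd if rd>0 else 1
    d=W[:3,:3]@np.array([x*s,y*s,1]); return W[:3,3],d/np.linalg.norm(d)
def onz(m,W,u,v,z):
    o,d=ray(m,W,u,v); return o+d*(z-o[2])/d[2]
def proj(m,W,p):
    c=np.linalg.inv(W)@np.append(p,1);x,y=c[:2]/c[2];f=1+m["k1"]*(x*x+y*y)
    return m["fx"]*x*f+m["cx"],m["fy"]*y*f+m["cy"]
def save(n,im): cv2.imwrite("pics/"+n+".png",im[:,:,::-1])
def st():
    s=manip.observe();R=np.array(s["tcp_rot"])
    print("t",round(s["t"],2),"p",np.round(s["tcp_pos"],4),"R",np.round(R,3).tolist(),"F",np.round(s["force"],1),"T",np.round(s["torque"],2),"op",round(s["opening"],3),"g",round(s["grip_force"],1),"q",np.round(s["joint_positions"],2))
E
python3 - <<'E'
from h import *
st()
import pickle
D={}
for n in("scene","side","wrist"):
    D[n]=grab(n); m=D[n][1]; print(n,{k:m[k] for k in("fx","fy","cx","cy","k1")},np.round(D[n][2],3).tolist())
pickle.dump(D,open("d0.pkl","wb"))
save("scene",cv2.resize(D["scene"][0],(800,600)));save("side",cv2.resize(D["side"][0],(800,600)))
E
```

```text
t 0.0 p [0.2618 0.6214 0.2454] R [[-0.922, 0.388, -0.001], [0.388, 0.922, -0.002], [0.0, -0.002, -1.0]] F [ 0.   0.3 -0.1] T [ 0.02 -0.03 -0.01] op 1.0 g 0.0 q [ 1.14  0.26  1.61 -0.    1.27 -0.04]
scene {'fx': 486.45106388101607, 'fy': 486.45106388101607, 'cx': 249.19178684288914, 'cy': 187.78756724427382, 'k1': -0.18089382608270677} [[-0.409, 0.746, -0.526, 1.181], [0.913, 0.333, -0.238, 0.219], [-0.002, -0.577, -0.817, 1.185], [0.0, 0.0, 0.0, 1.0]]
side {'fx': 439.03608775183517, 'fy': 439.03608775183517, 'cx': 251.86072565380277, 'cy': 190.64796000566196, 'k1': -0.13078610227462392} [[0.925, -0.276, 0.26, 0.202], [-0.379, -0.691, 0.615, -0.786], [0.01, -0.668, -0.744, 0.909], [0.0, 0.0, 0.0, 1.0]]
wrist {'fx': 315.77591949463266, 'fy': 315.77591949463266, 'cx': 254.74785888394936, 'cy': 196.59966431669193, 'k1': -0.013368495811455433} [[0.388, 0.883, 0.264, 0.194], [0.922, -0.371, -0.113, 0.65], [-0.002, 0.287, -0.958, 0.385], [0.0, 0.0, 0.0, 1.0]]
```

View pics/scene.png

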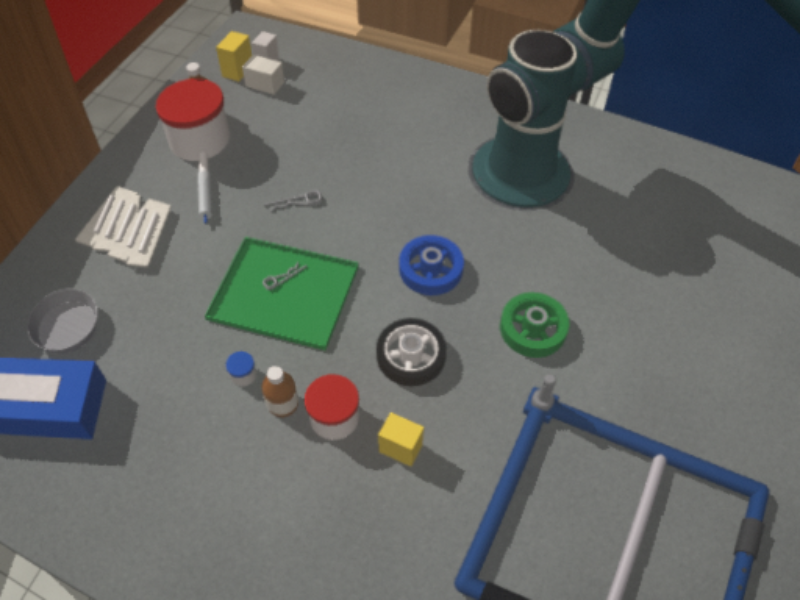

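View pics/side.png

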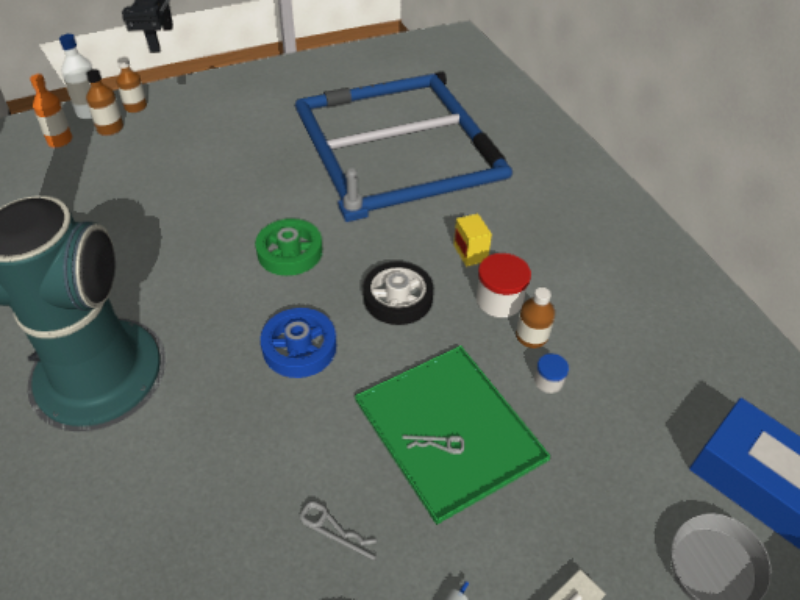

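Candidates for the wheel, in scene view pixels (800x600): black/white at (411,350), blue look-alike at (431,264), green look-alike at (535,324). I choose the black/white one. Candidates for the clip: one in the tray at (285,277) and a larger one on the table at (295,200). I choose the tray one. The axle stands at (545,390).

```bash
python3 - <<'E'
from h import *
import pickle
D=pickle.load(open("d0.pkl","rb"));k=512/800
def two(a,b):
    o1,d1=ray(*D["scene"][1:],a[0]*k,a[1]*k);o2,d2=ray(*D["side"][1:],b[0]*k,b[1]*k)
    t=np.linalg.lstsq(np.c_[d1,-d2],o2-o1,rcond=None)[0];p,q=o1+d1*t[0],o2+d2*t[1]
    return np.round((p+q)/2,4),round(np.linalg.norm(p-q),4)
print("axle top",two((548,379),(352,172)))
print("wheel boss",two((411,343),(399,280)))
for n,z,a,b in[("cliphead",.008,(270,283),(456,445)),("cliptip",.008,(307,266),(405,437)),("bighead",.005,(314,198),(313,513)),("bigtip",.005,(266,207),(374,556)),
 ("tub",.076,(332,397),(504,272)),("bottle",.11,(275,374),(543,294)),("tin",.043,(240,363),(552,366)),("carton",.07,(402,432),(474,229))]:
    print(n,*[np.round(onz(*D[c][1:],p[0]*k,p[1]*k,z)[:2],4) for c,p in(("scene",a),("side",b))])
a=D["scene"][0][150:250,120:220];b=D["scene"][0][200:280,225:325]
save("crop",np.hstack([cv2.resize(a,(400,400),interpolation=2),cv2.resize(D["side"][0][250:320,230:320],(400,400),interpolation=2)]))
im,m,W=D["side"]
print("frame corners side",[np.round(onz(m,W,u*k,v*k,.03)[:2],3) for u,v in((510,170),(303,102),(350,212),(437,78))])
E
```

```text
axle top (array([0.5336, 0.21  , 0.1014]), np.float64(0.0003))
wheel boss (array([ 0.5288, -0.0349,  0.0446]), np.float64(0.0015))
cliphead [ 0.4939 -0.3433] [ 0.4921 -0.3476]
cliptip [ 0.4284 -0.297 ] [ 0.427  -0.3063]
bighead [ 0.2615 -0.369 ] [ 0.2608 -0.3697]
bigtip [ 0.3242 -0.4494] [ 0.3174 -0.4592]
tub [ 0.6942 -0.1045] [ 0.6905 -0.1116]
bottle [ 0.7099 -0.1977] [ 0.7054 -0.2052]
tin [ 0.6868 -0.2903] [ 0.6822 -0.2953]
carton [0.7021 0.0241] [0.6953 0.0097]
frame corners side [array([0.873, 0.184]), array([0.547, 0.594]), array([0.516, 0.181]), array([0.887, 0.577])]
```

View pics/crop.png

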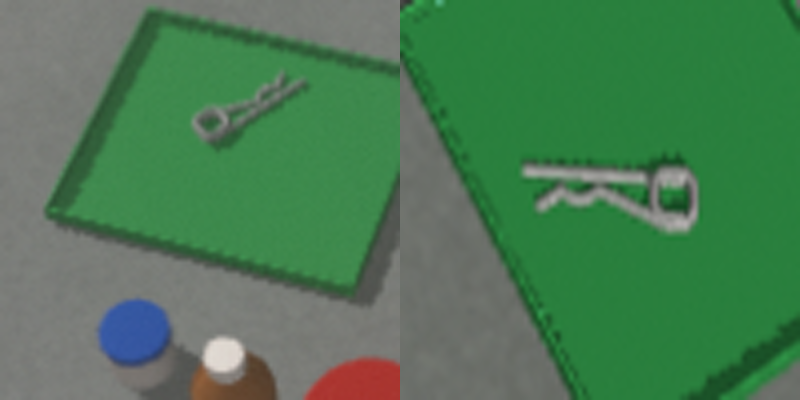

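The left half shows the tray clip, head at (210,122) and tip at (305,85). The right half is the side view, with the straight leg on top. At about 80 mm it is smaller than the table clip at about 107 mm, so it is the right one. Next I go over the axle.

```bash
python3 -m pendant '[{"dx":-0.034,"dy":-0.023},{"dx":-0.034,"dy":-0.023},{"dx":-0.034,"dy":-0.023},{"dx":-0.034,"dy":-0.023},{"dx":-0.034,"dy":-0.023},{"dx":-0.034,"dy":-0.023},{"dx":-0.034,"dy":-0.023},{"dx":-0.034,"dy":-0.023}]' 1 20 >/dev/null; python3 -m pendant '[{"dx":-0.034,"dy":-0.023},{"dx":-0.034,"dy":-0.023},{"dx":-0.034,"dy":-0.023},{"dx":-0.034,"dy":-0.023},{},{}]'; python3 - <<'E'
from h import *
import pickle
st(); D=grab("wrist"); pickle.dump(D,open("dax.pkl","wb")); im,m,W=D
print(proj(m,W,(.5336,.21,.106)))
save("wax",cv2.resize(im,(800,600)))
E
```

```text
t 0.15 p [0.2619 0.6216 0.2456] R [[-0.922, 0.388, -0.001], [0.388, 0.922, -0.002], [0.0, -0.002, -1.0]] F [ 0.3 -0.8  0.3] T [ 0.   -0.02 -0.02] op 1.0 g 0.0 q [ 1.14  0.26  1.61  0.    1.27 -0.04]
(np.float64(45.89885216395092), np.float64(488.8062314830569))schema error: expected keys dx, dy, dz, rx, ry, rz
schema error: expected keys dx, dy, dz, rx, ry, rz
```

View pics/wax.png

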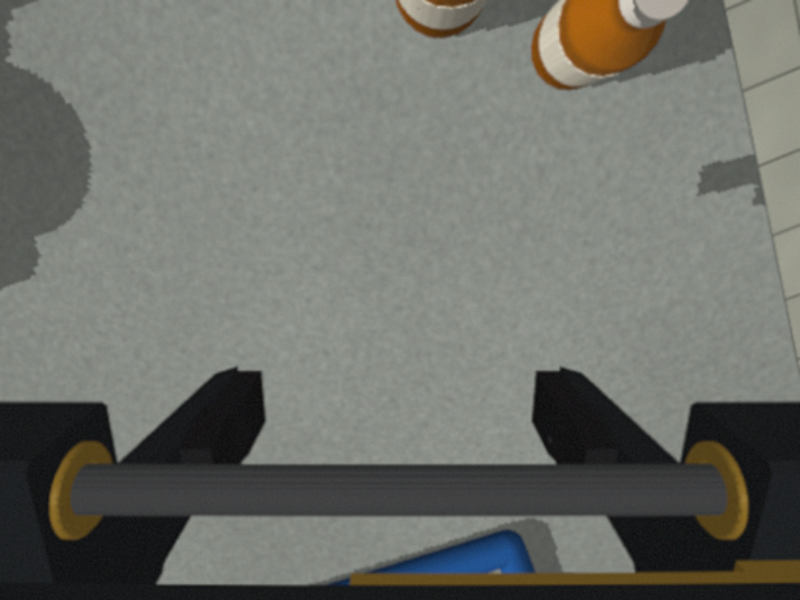

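The call was refused because each row needs all six keys, so this view is from the start pose: bare table, fingertips at (240,375) and (555,375), clear view above them. I repeat the move with full rows.

```bash
python3 -m pendant '[{"dx":-0.034,"dy":-0.0196,"dz":0,"rx":0,"ry":0,"rz":0},{"dx":-0.034,"dy":-0.0196,"dz":0,"rx":0,"ry":0,"rz":0},{"dx":-0.034,"dy":-0.0196,"dz":0,"rx":0,"ry":0,"rz":0},{"dx":-0.034,"dy":-0.0196,"dz":0,"rx":0,"ry":0,"rz":0},{"dx":-0.034,"dy":-0.0196,"dz":0,"rx":0,"ry":0,"rz":0},{"dx":-0.034,"dy":-0.0196,"dz":0,"rx":0,"ry":0,"rz":0},{"dx":-0.034,"dy":-0.0196,"dz":0,"rx":0,"ry":0,"rz":0},{"dx":-0.034,"dy":-0.0196,"dz":0,"rx":0,"ry":0,"rz":0}]' 1 20; python3 -m pendant '[{"dx":-0.034,"dy":-0.0196,"dz":0,"rx":0,"ry":0,"rz":0},{"dx":-0.034,"dy":-0.0196,"dz":0,"rx":0,"ry":0,"rz":0},{"dx":-0.034,"dy":-0.0196,"dz":0,"rx":0,"ry":0,"rz":0},{"dx":-0.034,"dy":-0.0196,"dz":0,"rx":0,"ry":0,"rz":0},{"dx":-0.034,"dy":-0.0196,"dz":0,"rx":0,"ry":0,"rz":0},{"dx":-0.034,"dy":-0.0196,"dz":0,"rx":0,"ry":0,"rz":0},{"dx":0,"dy":0,"dz":0,"rx":0,"ry":0,"rz":0},{"dx":0,"dy":0,"dz":0,"rx":0,"ry":0,"rz":0}]'; python3 - <<'E'
from h import *
import pickle
st(); D=grab("wrist"); pickle.dump(D,open("dax.pkl","wb")); im,m,W=D
print(proj(m,W,(.5336,.21,.106)),proj(m,W,(.5336,.21,.04)))
c=cv2.resize(im,(400,300)); u,v=map(int,proj(m,W,(.5336,.21,.09)))
z=im[max(0,v-60):v+60,max(0,u-50):u+50]; z=cv2.resize(z,None,fx=300/z.shape[0],fy=300/z.shape[0],interpolation=2)
print(z.shape); save("wax2",np.hstack([c,z]))
E
```

```text
t: 0.87
tcp_pos: [0.4526, 0.3702, 0.2467]
tcp_rot: [[-0.922, 0.388, 0.0], [0.388, 0.922, -0.0], [-0.0, 0.0, -1.0]]
force: [0.6, -0.3, 0.0]
opening: 0.998
grip_force: 0.0
t: 1.53
tcp_pos: [0.5951, 0.1824, 0.2463]
tcp_rot: [[-0.92, 0.392, -0.001], [0.392, 0.92, -0.0], [0.001, -0.0, -1.0]]
force: [0.5, -0.4, -0.4]
opening: 0.997
grip_force: 0.0
t 1.53 p [0.5951 0.1824 0.2463] R [[-0.92, 0.392, -0.001], [0.392, 0.92, -0.0], [0.001, -0.0, -1.0]] F [ 0.5 -0.4 -0.4] T [ 0.01 -0.01  0.02] op 0.997 g 0.0 q [ 0.26  0.17  1.72  0.    1.25 -0.91]
(np.float64(256.09754605385007), np.float64(109.66930957879283)) (np.float64(255.8680986948349), np.float64(108.28340884273433))
(300, 250, 3)
```

View pics/wax2.png

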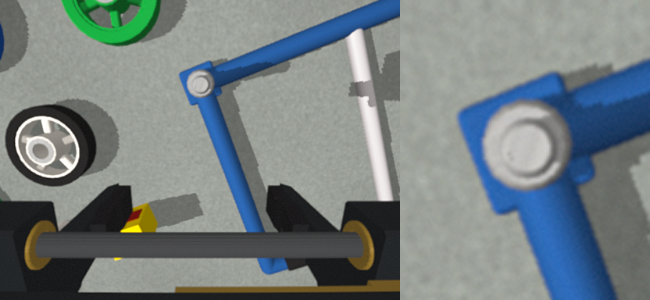

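The view looks straight down the axle, end face at about (253,108) native, concentric with the collar. The wheel is at the left and the green look-alike at the top. I move so the wheel sits at the same pixel.

```bash
python3 -m pendant '[{"dx":-0.0152,"dy":-0.0379,"dz":0,"rx":0,"ry":0,"rz":0},{"dx":-0.0152,"dy":-0.0379,"dz":0,"rx":0,"ry":0,"rz":0},{"dx":-0.0152,"dy":-0.0379,"dz":0,"rx":0,"ry":0,"rz":0},{"dx":-0.0152,"dy":-0.0379,"dz":0,"rx":0,"ry":0,"rz":0},{"dx":-0.0152,"dy":-0.0379,"dz":0,"rx":0,"ry":0,"rz":0},{"dx":-0.0152,"dy":-0.0379,"dz":0,"rx":0,"ry":0,"rz":0},{"dx":0,"dy":0,"dz":0,"rx":0,"ry":0,"rz":0},{"dx":0,"dy":0,"dz":0,"rx":0,"ry":0,"rz":0}]' ; python3 - <<'E'
from h import *
import pickle
st(); D=grab("wrist"); pickle.dump(D,open("dwh.pkl","wb")); 
def hough(D,p,z,r,half,tag):
    im,m,W=D; u,v=map(int,proj(m,W,p)); u0,v0=u-half,v-half
    g=cv2.resize(cv2.cvtColor(im,cv2.COLOR_RGB2GRAY)[v0:v+half,u0:u+half],None,fx=4,fy=4,interpolation=2)
    dep=W[2,3]-z; rp=4*m["fx"]*r/dep
    c=cv2.HoughCircles(cv2.GaussianBlur(g,(5,5),0),cv2.HOUGH_GRADIENT,1.5,20,param1=60,param2=12,minRadius=int(rp*.9),maxRadius=int(rp*1.12))
    for k in ([] if c is None else c[0][:4]):
        uu,vv=u0+(k[0]+.5)/4-.5,v0+(k[1]+.5)/4-.5; q=onz(m,W,uu,vv,z); print(tag,round(uu,1),round(vv,1),round(k[2]/rp,2),np.round(q,4),"rel tcp",np.round(q[:2]-(W@np.linalg.inv(np.array(m["mount"])))[:2,3],4))
A=pickle.load(open("dax.pkl","rb"))
hough(A,(.5336,.21,.1),.106,.0075,40,"face");hough(A,(.5336,.21,.1),.093,.010,40,"axle");hough(A,(.5336,.21,.04),.04,.019,40,"collar")
hough(D,(.529,-.035,.046),.046,.022,50,"boss");hough(D,(.529,-.035,.046),.046,.0115,40,"bore");hough(D,(.529,-.035,.03),.03,.0625,100,"tyre")
E
```

```text
t: 2.25
tcp_pos: [0.5894, -0.061, 0.2467]
tcp_rot: [[-0.921, 0.39, -0.0], [0.39, 0.921, 0.001], [0.0, 0.0, -1.0]]
force: [0.0, 0.5, 0.3]
opening: 0.998
grip_force: 0.0
t 2.25 p [ 0.5894 -0.061   0.2467] R [[-0.921, 0.39, -0.0], [0.39, 0.921, 0.001], [0.0, 0.0, -1.0]] F [0.  0.5 0.3] T [-0.04  0.06  0.03] op 0.998 g 0.0 q [-0.15  0.11  1.79  0.    1.25 -1.32]
face 256.7 107.4 1.07 [0.5321 0.2112 0.106 ] rel tcp [-0.063   0.0288]
face 246.6 125.8 1.02 [0.5428 0.1971 0.106 ] rel tcp [-0.0523  0.0148]
face 274.3 117.2 1.07 [0.5455 0.222  0.106 ] rel tcp [-0.0496  0.0396]
face 258.9 88.3 0.92 [0.5186 0.219  0.106 ] rel tcp [-0.0765  0.0366]
axle 256.3 108.2 1.09 [0.5328 0.2106 0.093 ] rel tcp [-0.0623  0.0283]
axle 251.1 102.6 1.05 [0.5265 0.2082 0.093 ] rel tcp [-0.0686  0.0258]
axle 251.8 110.4 1.09 [0.533  0.2061 0.093 ] rel tcp [-0.0621  0.0238]
axle 267.6 88.7 1.05 [0.5214 0.2262 0.093 ] rel tcp [-0.0737  0.0438]
collar 254.9 107.2 0.95 [0.5322 0.2095 0.04  ] rel tcp [-0.0629  0.0272]
collar 251.2 103.1 1.1 [0.5268 0.2075 0.04  ] rel tcp [-0.0683  0.0252]
collar 251.2 111.7 0.91 [0.5
[... 294 characters left out ...]
403  0.046 ] rel tcp [-0.0834  0.0207]
boss 233.1 116.6 1.08 [ 0.5263 -0.0585  0.046 ] rel tcp [-0.0632  0.0025]
bore 252.8 108.6 1.0 [ 0.5269 -0.0364  0.046 ] rel tcp [-0.0625  0.0247]
bore 233.3 128.8 1.04 [ 0.5379 -0.0634  0.046 ] rel tcp [-0.0516 -0.0024]
bore 276.4 90.6 1.08 [ 0.52   -0.0071  0.046 ] rel tcp [-0.0695  0.0539]
bore 271.9 135.9 1.04 [ 0.5607 -0.0286  0.046 ] rel tcp [-0.0287  0.0324]
tyre 253.6 108.2 1.03 [ 0.5271 -0.0356  0.03  ] rel tcp [-0.0623  0.0254]
tyre 253.9 102.9 1.02 [ 0.5222 -0.0331  0.03  ] rel tcp [-0.0672  0.0279]
tyre 283.9 98.1 1.0 [ 0.5302 -0.0014  0.03  ] rel tcp [-0.0593  0.0597]
tyre 259.9 108.6 0.91 [ 0.5302 -0.0294  0.03  ] rel tcp [-0.0593  0.0316]
```

```bash
python3 -m pendant '[{"dx":0.0168,"dy":0,"dz":0.034,"rx":0,"ry":0,"rz":0},{"dx":0.0168,"dy":0,"dz":0.034,"rx":0,"ry":0,"rz":0},{"dx":0.0168,"dy":-0.0015,"dz":0.034,"rx":0,"ry":0,"rz":0},{"dx":0.0168,"dy":0,"dz":0.034,"rx":0,"ry":0,"rz":0},{"dx":0,"dy":0,"dz":0.034,"rx":0,"ry":0,"rz":0},{"dx":0,"dy":0,"dz":0.031,"rx":0,"ry":0,"rz":0},{"dx":0,"dy":0,"dz":0,"rx":0,"ry":0,"rz":0},{"dx":0,"dy":0,"dz":0,"rx":0,"ry":0,"rz":0}]' ; python3 -m pendant '[{"dx":0,"dy":0,"dz":0,"rx":0,"ry":0,"rz":0},{"dx":0,"dy":0,"dz":0,"rx":0,"ry":0,"rz":0},{"dx":0,"dy":0,"dz":0,"rx":0,"ry":0,"rz":0},{"dx":0,"dy":0,"dz":0,"rx":0,"ry":0,"rz":0},{"dx":0,"dy":0,"dz":0,"rx":0,"ry":0,"rz":0},{"dx":0,"dy":0,"dz":0,"rx":0,"ry":0,"rz":0},{"dx":0,"dy":0,"dz":0,"rx":0,"ry":0,"rz":0},{"dx":0,"dy":0,"dz":0,"rx":0,"ry":0,"rz":0}]' 0 40
```

```text
t: 2.97
tcp_pos: [0.5265, -0.0332, 0.0445]
tcp_rot: [[-0.923, 0.385, -0.002], [0.385, 0.923, 0.001], [0.003, -0.0, -1.0]]
force: [-0.2, -0.8, 0.3]
opening: 0.999
grip_force: 0.0
t: 3.63
tcp_pos: [0.5275, -0.0361, 0.0459]
tcp_rot: [[-0.921, 0.389, 0.0], [0.389, 0.921, 0.0], [-0.0, 0.0, -1.0]]
force: [0.4, -0.3, 1.7]
opening: 0.481
grip_force: 40.0
```

```bash
python3 -m pendant '[{"dx":0,"dy":0,"dz":-0.02,"rx":0,"ry":0,"rz":0},{"dx":0,"dy":0,"dz":-0.035,"rx":0,"ry":0,"rz":0},{"dx":0,"dy":0,"dz":-0.035,"rx":0,"ry":0,"rz":0},{"dx":0,"dy":0,"dz":-0.035,"rx":0,"ry":0,"rz":0},{"dx":0.0114,"dy":0.0287,"dz":0,"rx":0,"ry":0,"rz":0},{"dx":0.0114,"dy":0.0287,"dz":0,"rx":0,"ry":0,"rz":0},{"dx":0.0114,"dy":0.0287,"dz":0,"rx":0,"ry":0,"rz":0},{"dx":0.0114,"dy":0.0287,"dz":0,"rx":0,"ry":0,"rz":0}]' ; python3 -m pendant '[{"dx":0.0114,"dy":0.0287,"dz":0,"rx":0,"ry":0,"rz":0},{"dx":0.0114,"dy":0.0287,"dz":0,"rx":0,"ry":0,"rz":0},{"dx":0.0114,"dy":0.0287,"dz":0,"rx":0,"ry":0,"rz":0},{"dx":0.0114,"dy":0.0287,"dz":0,"rx":0,"ry":0,"rz":0},{"dx":0,"dy":0,"dz":0,"rx":0,"ry":0,"rz":0},{"dx":0,"dy":0,"dz":0,"rx":0,"ry":0,"rz":0},{"dx":0,"dy":0,"dz":0,"rx":0,"ry":0,"rz":0}]'; python3 - <<'E'
from h import *
st()
im,m,W=grab("scene"); a=im[170:290,290:410]
im,m,W=grab("side"); b=im[60:180,165:285]
save("above",np.hstack([cv2.resize(x,(400,400),interpolation=2) for x in(a,b)]))
E
```

```text
t: 4.3
tcp_pos: [0.5292, 0.0883, 0.1702]
tcp_rot: [[-0.921, 0.39, -0.001], [0.39, 0.921, -0.0], [0.001, -0.0, -1.0]]
force: [0.5, -0.6, -3.2]
opening: 0.481
grip_force: 40.0
t: 4.88
tcp_pos: [0.5317, 0.2106, 0.1696]
tcp_rot: [[-0.922, 0.388, -0.002], [0.388, 0.922, -0.001], [0.001, -0.002, -1.0]]
force: [-0.3, 0.5, -4.0]
opening: 0.484
grip_force: 40.0
t 4.88 p [0.5317 0.2106 0.1696] R [[-0.922, 0.388, -0.002], [0.388, 0.922, -0.001], [0.001, -0.002, -1.0]] F [-0.3  0.5 -4. ] T [-0.03 -0.05 -0.03] op 0.484 g 40.0 q [ 0.33  0.13  1.91 -0.    1.1  -0.84]
```

View pics/above.png

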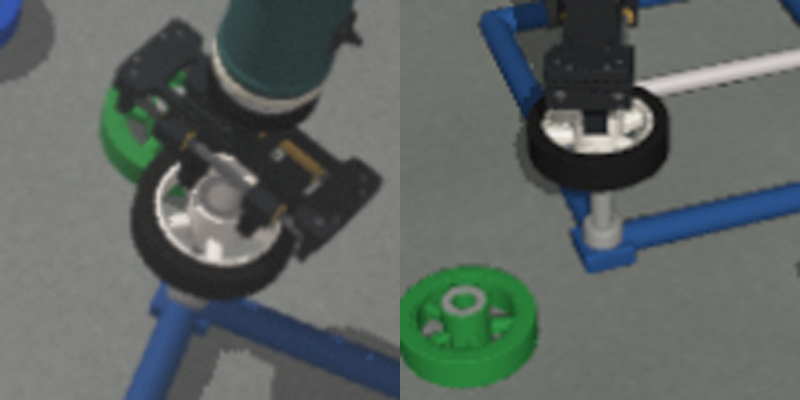

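The wheel is held level, boss up, with the axle beneath it: stub at (600,210) and collar at (603,235) in the right half. I lower it gently.

```bash
python3 -m pendant '[{"dx":-0.0007,"dy":0,"dz":0.014,"rx":0,"ry":0,"rz":0},{"dx":0,"dy":0,"dz":0.004,"rx":0,"ry":0,"rz":0},{"dx":0,"dy":0,"dz":0.004,"rx":0,"ry":0,"rz":0},{"dx":0,"dy":0,"dz":0.003,"rx":0,"ry":0,"rz":0},{"dx":0,"dy":0,"dz":0,"rx":0,"ry":0,"rz":0}]'
```

```text
t: 5.4
tcp_pos: [0.5327, 0.2101, 0.1449]
tcp_rot: [[-0.921, 0.389, -0.001], [0.389, 0.921, -0.001], [0.001, -0.001, -1.0]]
force: [-0.2, 0.8, -3.9]
opening: 0.481
grip_force: 40.0
```

```bash
python3 -m pendant '[{"dx":0,"dy":0,"dz":0.01,"rx":0,"ry":0,"rz":0},{"dx":0,"dy":0,"dz":0.01,"rx":0,"ry":0,"rz":0},{"dx":0,"dy":0,"dz":0.012,"rx":0,"ry":0,"rz":0},{"dx":0,"dy":0,"dz":0.012,"rx":0,"ry":0,"rz":0},{"dx":0,"dy":0,"dz":0.01,"rx":0,"ry":0,"rz":0},{"dx":0,"dy":0,"dz":0.004,"rx":0,"ry":0,"rz":0},{"dx":0,"dy":0,"dz":0,"rx":0,"ry":0,"rz":0}]'
```

```text
t: 5.98
tcp_pos: [0.5326, 0.2106, 0.0866]
tcp_rot: [[-0.922, 0.388, -0.002], [0.388, 0.922, -0.001], [0.001, -0.002, -1.0]]
force: [0.0, -0.1, -3.4]
opening: 0.48
grip_force: 40.0
```

```bash
python3 -m pendant '[{"dx":0,"dy":0,"dz":0.001,"rx":0,"ry":0,"rz":0},{"dx":0,"dy":0,"dz":0,"rx":0,"ry":0,"rz":0}]'; python3 -m pendant '[{"dx":0,"dy":0,"dz":0,"rx":0,"ry":0,"rz":0},{"dx":0,"dy":0,"dz":0,"rx":0,"ry":0,"rz":0},{"dx":0,"dy":0,"dz":0,"rx":0,"ry":0,"rz":0},{"dx":0,"dy":0,"dz":-0.03,"rx":0,"ry":0,"rz":0},{"dx":0,"dy":0,"dz":-0.035,"rx":0,"ry":0,"rz":0.117},{"dx":0,"dy":0,"dz":-0.035,"rx":0,"ry":0,"rz":0.117},{"dx":0,"dy":0,"dz":-0.02,"rx":0,"ry":0,"rz":0.117},{"dx":0,"dy":0,"dz":0,"rx":0,"ry":0,"rz":0.117}]' 1 20; python3 -m pendant '[{"dx":0,"dy":0,"dz":0,"rx":0,"ry":0,"rz":0.117},{"dx":0,"dy":0,"dz":0,"rx":0,"ry":0,"rz":0.117},{"dx":0,"dy":0,"dz":0,"rx":0,"ry":0,"rz":0.117},{"dx":0,"dy":0,"dz":0,"rx":0,"ry":0,"rz":0.117},{"dx":0,"dy":0,"dz":0,"rx":0,"ry":0,"rz":0.117},{"dx":0,"dy":0,"dz":0,"rx":0,"ry":0,"rz":0.117},{"dx":0,"dy":0,"dz":0,"rx":0,"ry":0,"rz":0},{"dx":0,"dy":0,"dz":0,"rx":0,"ry":0,"rz":0}]'
```

```text
t: 6.15
tcp_pos: [0.5332, 0.2108, 0.0864]
tcp_rot: [[-0.922, 0.388, -0.0], [0.388, 0.922, -0.0], [0.0, -0.0, -1.0]]
force: [0.2, 0.3, -3.7]
opening: 0.483
grip_force: 40.0
t: 6.82
tcp_pos: [0.5372, 0.2122, 0.2143]
tcp_rot: [[-0.643, 0.766, 0.012], [0.766, 0.643, 0.004], [-0.004, 0.012, -1.0]]
force: [-0.2, 0.5, -0.1]
opening: 0.998
grip_force: 0.0
t: 7.48
tcp_pos: [0.5335, 0.2109, 0.2073]
tcp_rot: [[-0.005, 1.0, 0.001], [1.0, 0.005, 0.0], [0.0, 0.001, -1.0]]
force: [-0.2, 0.7, 0.5]
opening: 1.006
grip_force: 0.0
```

```bash
python3 -m pendant '[{"dx":-0.02,"dy":0,"dz":0,"rx":0,"ry":-0.117,"rz":0},{"dx":0,"dy":0,"dz":0,"rx":0,"ry":-0.117,"rz":0},{"dx":0,"dy":0,"dz":0,"rx":0,"ry":-0.117,"rz":0},{"dx":0,"dy":0,"dz":0,"rx":0,"ry":-0.117,"rz":0},{"dx":0,"dy":0,"dz":0,"rx":0,"ry":-0.117,"rz":0},{"dx":0,"dy":0,"dz":0,"rx":0,"ry":-0.117,"rz":0},{"dx":0,"dy":0,"dz":0,"rx":0,"ry":0,"rz":0},{"dx":0,"dy":0,"dz":0,"rx":0,"ry":0,"rz":0}]';  python3 - <<'E'
from h import *
import pickle
st(); D=grab("wrist"); pickle.dump(D,open("dtilt.pkl","wb")); im,m,W=D
print(proj(m,W,(.5328,.2107,.106)),proj(m,W,(.5328,.2107,.093)),proj(m,W,(.5328,.2107,.086)),W[:3,3])
u,v=map(int,proj(m,W,(.5328,.2107,.093)))
z=im[max(0,v-40):v+40,u-50:u+50]
S=grab("side");pickle.dump(S,open("dside1.pkl","wb"));us,vs=map(int,proj(*S[1:],np.array((.5328,.2107,.093))))
print(us,vs)
save("tilt",np.hstack([cv2.resize(z,(400,320),interpolation=2),cv2.resize(S[0][vs-32:vs+32,us-40:us+40],(400,320),interpolation=2)]))
E
```

```text
t: 8.15
tcp_pos: [0.5327, 0.1919, 0.2049]
tcp_rot: [[-0.007, 1.0, 0.0], [0.764, 0.006, -0.645], [-0.645, -0.004, -0.764]]
force: [0.5, 0.5, -0.9]
opening: 0.993
grip_force: 0.0
t 8.15 p [0.5327 0.1919 0.2049] R [[-0.007, 1.0, 0.0], [0.764, 0.006, -0.645], [-0.645, -0.004, -0.764]] F [ 0.5  0.5 -0.9] T [ 0.25  0.06 -0.06] op 0.993 g 0.0 q [ 0.61  0.35  1.73 -0.56  1.53  0.77]
(np.float64(254.92915080264083), np.float64(93.34237926067921)) (np.float64(254.99754538817874), np.float64(79.88580842771432)) (np.float64(255.0323678657157), np.float64(73.03580391637998)) [0.53249262 0.33746676 0.26418418]
225 112
```

View pics/tilt.png

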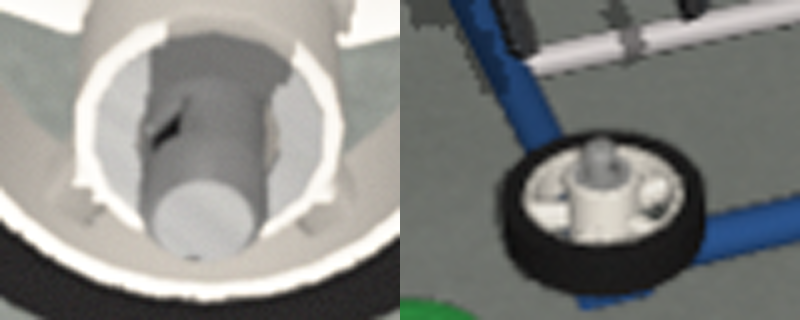

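The left half shows the axle end at the bottom, face at (205,215). The cross-hole's dark mouth is at (167,128), left of the axle's centre line at x=205, which is towards world -X. That puts the mouth at a heading of about 129°. I measure it precisely while moving to the clip.

```bash
python3 - <<'E'
from h import *
import pickle
im,m,W=pickle.load(open("dtilt.pkl","rb"));g=cv2.cvtColor(im,cv2.COLOR_RGB2GRAY).astype(int)
for v in range(64,84): print(v,g[v,236:278].tolist() if v in(70,74,78) else "", "dark",[u for u in range(236,275) if g[v,u]<50])
E
python3 -m pendant '[{"dx":0,"dy":0,"dz":0,"rx":0,"ry":0.117,"rz":0},{"dx":0,"dy":0,"dz":0,"rx":0,"ry":0.117,"rz":0},{"dx":0,"dy":0,"dz":0,"rx":0,"ry":0.117,"rz":0},{"dx":0,"dy":0,"dz":0,"rx":0,"ry":0.117,"rz":0},{"dx":0,"dy":0,"dz":0,"rx":0,"ry":0.117,"rz":0},{"dx":0,"dy":0,"dz":0,"rx":0,"ry":0.117,"rz":0},{"dx":-0.039,"dy":-0.0016,"dz":0,"rx":0,"ry":0,"rz":0},{"dx":-0.039,"dy":-0.0016,"dz":0,"rx":0,"ry":0,"rz":0}]'
python3 -m pendant '[{"dx":-0.039,"dy":-0.0016,"dz":0,"rx":0,"ry":0,"rz":0},{"dx":-0.039,"dy":-0.0016,"dz":0,"rx":0,"ry":0,"rz":0},{"dx":-0.039,"dy":-0.0016,"dz":0,"rx":0,"ry":0,"rz":0},{"dx":-0.039,"dy":-0.0016,"dz":0,"rx":0,"ry":0,"rz":0},{"dx":-0.039,"dy":-0.0016,"dz":0,"rx":0,"ry":0,"rz":0},{"dx":-0.039,"dy":-0.0016,"dz":0,"rx":0,"ry":0,"rz":0},{"dx":-0.039,"dy":-0.0016,"dz":0,"rx":0,"ry":0,"rz":0},{"dx":-0.039,"dy":-0.0016,"dz":0,"rx":0,"ry":0,"rz":0}]'
python3 -m pendant '[{"dx":-0.039,"dy":-0.0016,"dz":0,"rx":0,"ry":0,"rz":0},{"dx":-0.039,"dy":-0.0016,"dz":0,"rx":0,"ry":0,"rz":0},{"dx":-0.039,"dy":-0.0016,"dz":0,"rx":0,"ry":0,"rz":0},{"dx":-0.039,"dy":-0.0016,"dz":0,"rx":0,"ry":0,"rz":0},{"dx":0,"dy":0,"dz":0,"rx":0,"ry":0,"rz":-0.117},{"dx":0,"dy":0,"dz":0,"rx":0,"ry":0,"rz":-0.117},{"dx":0,"dy":0,"dz":0,"rx":0,"ry":0,"rz":-0.117},{"dx":0,"dy":0,"dz":0,"rx":0,"ry":0,"rz":-0.117}]'
python3 -m pendant '[{"dx":0,"dy":0,"dz":0.01,"rx":0,"ry":0,"rz":-0.117},{"dx":0,"dy":0,"dz":0.01,"rx":0,"ry":0,"rz":-0.117},{"dx":0,"dy":0,"dz":0.01,"rx":0,"ry":0,"rz":-0.117},{"dx":0,"dy":0,"dz":0.01,"rx":0,"ry":0,"rz":-0.117},{"dx":0,"dy":0,"dz":0.01,"rx":0,"ry":0,"rz":-0.06},{"dx":0,"dy":0,"dz":0,"rx":0,"ry":0,"rz":0},{"dx":0,"dy":0,"dz":0,"rx":0,"ry":0,"rz":0}]'
python3 - <<'E'
from h import *
import pickle
st(); D=grab("wrist"); pickle.dump(D,open("dclip.pkl","wb")); im,m,W=D
h=cv2.cvtColor(im,cv2.COLOR_RGB2HSV); u,v=map(int,proj(m,W,(.493,-.345,.008)));u2,v2=map(int,proj(m,W,(.428,-.302,.006))); print(u,v,u2,v2)
save("clip",np.hstack([cv2.resize(im,(400,300)),cv2.resize(im[max(0,v2-40):v+40,u-70:u+70],(400,int(400/140*(v+40-max(0,v2-40)))),interpolation=2)[:300]])) if v+40>0 else None
E
```

```text
64  dark []
65  dark []
66  dark []
67  dark []
68  dark []
69  dark [247, 248]
70 [196, 193, 167, 130, 128, 136, 131, 122, 103, 73, 44, 23, 49, 99, 113, 119, 114, 119, 122, 123, 127, 128, 129, 127, 125, 124, 127, 123, 121, 122, 113, 113, 108, 106, 126, 147, 150, 168, 188, 188, 191, 189] dark [246, 247, 248]
71  dark [245, 246, 247]
72  dark [244, 245, 246, 247]
73  dark [243, 244, 245]
74 [203, 187, 156, 127, 108, 95, 62, 39, 60, 90, 109, 120, 124, 129, 126, 130, 131, 132, 133, 133, 133, 133, 135, 134, 133, 130, 130, 128, 123, 120, 115, 111, 106, 106, 126, 147, 151, 169, 184, 189, 187, 191] dark [243]
75  dark []
76  dark []
77  dark []
78 [202, 201, 175, 135, 113, 109, 113, 118, 124, 124, 127, 127, 130, 128, 135, 138, 139, 142, 142, 141, 138, 138, 134, 133, 132, 132, 129, 130, 125, 125, 125, 119, 112, 116, 134, 146, 139, 152, 181, 190, 187, 188] dark []
79  dark []
80  dark []
81  dark []
82  dark []
83  dark []
t: 8.92
tcp_pos: [0.5309, 0.1103, 0.2097]
tcp_rot: [[-0.001, 1.0, 0.006], [1.0, 0.001, 0.002], [0.002, 0.006, -1.0]]
force: [0.5, -0.4, -0.2]
opening: 1.002
grip_force: 0.0
t: 9.58
tcp_pos: [0.5174, -0.2026, 0.2092]
tcp_rot: [[-0.0, 1.0, 0.005], [1.0, 0.0, -0.001], [-0.001, 0.005, -1.0]]
force: [0.1, -0.7, -0.3]
opening: 0.998
grip_force: 0.0
t: 10.25
tcp_pos: [0.511, -0.3574, 0.2091]
tcp_rot: [[-0.456, 0.89, 0.004], [0.89, 0.456, -0.002], [-0.004, 0.003, -1.0]]
force: [1.2, 0.7, -0.5]
opening: 1.0
grip_force: 0.0
t: 10.83
tcp_pos: [0.5111, -0.3562, 0.158]
tcp_rot: [[-0.839, 0.545, 0.002], [0.545, 0.839, -0.001], [-0.002, 0.0, -1.0]]
force: [-0.2, -0.4, 0.7]
opening: 0.998
grip_force: 0.0
t 10.83 p [ 0.5111 -0.3562  0.158 ] R [[-0.839, 0.545, 0.002], [0.545, 0.839, -0.001], [-0.002, 0.0, -1.0]] F [-0.2 -0.4  0.7] T [-0.05 -0.01 -0.01] op 0.998 g 0.0 q [-0.65  0.23  1.81  0.    1.1  -1.64]
253 160 254 70
```

View pics/clip.png

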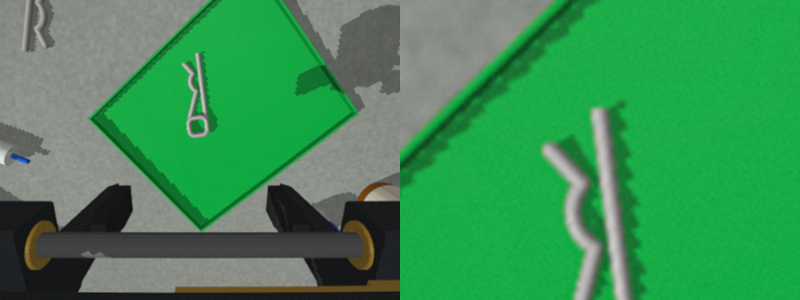

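The clip lies in the tray: head at (198,126) and straight-leg tip at (200,55) in the left half, with the bent leg to the left of the straight one.

```bash
python3 - <<'E'
from h import *
import pickle
im,m,W=pickle.load(open("dtilt.pkl","rb"))
for h in range(110,151,5):
    a=np.radians(h);print(h,np.round(proj(m,W,(.5328+.0098*np.cos(a),.2107+.0098*np.sin(a),.093)),1),end=" ")
print()
im,m,W=pickle.load(open("dclip.pkl","rb"))
hs=cv2.cvtColor(im,cv2.COLOR_RGB2HSV);M=((hs[...,1]<110)&(hs[...,2]>90)).astype(np.uint8)
n,L,S,C=cv2.connectedComponentsWithStats(M)
k=min((i for i in range(1,n) if S[i,4]>150),key=lambda i:np.hypot(*(C[i]-(252,125)))); print(S[k],C[k])
x,y,w,hh,_=S[k]; pts=[]
for v in range(y,y+hh):
    r=np.flatnonzero(L[v]==k); runs=np.split(r,np.flatnonzero(np.diff(r)>1)+1); 
    if v%4==0: print(v,[(q[0],q[-1]) for q in runs])
    q=runs[-1]
    if len(q)<=8: pts.append((v,q.mean()))
pts=np.array(pts);pts=pts[(pts[:,0]>y+2)&(pts[:,0]<y+55)]
c=np.polyfit(pts[:,0],pts[:,1],1); print("leg fit res",np.std(pts[:,1]-np.polyval(c,pts[:,0])))
tip=onz(m,W,np.polyval(c,y),y,.0055);b=onz(m,W,np.polyval(c,y+50),y+50,.0055)
d=(tip-b)[:2];d/=np.linalg.norm(d);hd=np.degrees(np.arctan2(d[1],d[0]));yl=np.array([-d[1],d[0]])
head=tip[:2]-d*.0795+yl*.0105
# head blob
hm=np.zeros_like(M);vv=[v for v in range(y,y+hh)];
print("tip",tip,"heading",hd,"head from leg",head,"px",proj(m,W,(*head,.008)))
R=W[:3,:3]
E
python3 - <<'E'
E
```

```text
110 [249.6  66.9] 115 [248.3  67.4] 120 [247.1  68. ] 125 [245.9  68.6] 130 [244.8  69.4] 135 [243.8  70.2] 140 [242.9  71.1] 145 [242.1  72. ] 150 [241.4  73. ] 
[ 233   68   35  109 1531] [251.72436316 127.19529719]
68 [(np.int64(250), np.int64(255))]
72 [(np.int64(250), np.int64(256))]
76 [(np.int64(251), np.int64(256))]
80 [(np.int64(234), np.int64(237)), (np.int64(251), np.int64(257))]
84 [(np.int64(233), np.int64(241)), (np.int64(252), np.int64(257))]
88 [(np.int64(237), np.int64(245)), (np.int64(252), np.int64(258))]
92 [(np.int64(241), np.int64(248)), (np.int64(252), np.int64(258))]
96 [(np.int64(242), np.int64(248)), (np.int64(253), np.int64(259))]
100 [(np.int64(241), np.int64(246)), (np.int64(254), np.int64(259))]
104 [(np.int64(240), np.int64(246)), (np.int64(254), np.int64(260))]
108 [(np.int64(241), np.int64(247)), (np.int64(254), np.int64(260))]
112 [(np.int64(243), np.int64(250)), (np.int64(255), np.int64(261))]
116 [(np.int64(246), np.int64(253)), (np.int64(255), np.int64(261))]
120 [(np.int64(247), np.int64(252)), (np.int64(256), np.int64(262))]
124 [(np.int64(246),
[... 325 characters left out ...]
144 [(np.int64(241), np.int64(247)), (np.int64(259), np.int64(265))]
148 [(np.int64(240), np.int64(265))]
152 [(np.int64(239), np.int64(266))]
156 [(np.int64(238), np.int64(244)), (np.int64(261), np.int64(266))]
160 [(np.int64(238), np.int64(244)), (np.int64(262), np.int64(267))]
164 [(np.int64(239), np.int64(244)), (np.int64(262), np.int64(267))]
168 [(np.int64(240), np.int64(246)), (np.int64(259), np.int64(267))]
172 [(np.int64(241), np.int64(264))]
176 [(np.int64(248), np.int64(251))]
leg fit res 0.21217635866602585
tip [ 0.4250104  -0.30231633  0.0055    ] heading 154.4167687952523 head from leg [ 0.492182   -0.34611673] px (np.float64(252.33504775668422), np.float64(160.63687784397845))
```

```bash
python3 -m pendant '[{"dx":0,"dy":0,"dz":0,"rx":0,"ry":0,"rz":-0.0645},{"dx":0,"dy":0,"dz":0,"rx":0,"ry":0,"rz":-0.0645},{"dx":0.0214,"dy":0.0009,"dz":0.02,"rx":0,"ry":0,"rz":0},{"dx":0,"dy":0,"dz":0.035,"rx":0,"ry":0,"rz":0},{"dx":0,"dy":0,"dz":0.035,"rx":0,"ry":0,"rz":0},{"dx":0,"dy":0,"dz":0.03,"rx":0,"ry":0,"rz":0},{"dx":0,"dy":0,"dz":0,"rx":0,"ry":0,"rz":0},{"dx":0,"dy":0,"dz":0,"rx":0,"ry":0,"rz":0}]' 0.55; python3 - <<'E'
from h import *
st()
E
```

```text
t: 11.55
tcp_pos: [0.492, -0.3449, 0.0363]
tcp_rot: [[-0.903, 0.43, -0.002], [0.43, 0.903, 0.002], [0.002, 0.001, -1.0]]
force: [0.4, -0.7, 0.6]
opening: 0.544
grip_force: 0.0
t 11.55 p [ 0.492  -0.3449  0.0363] R [[-0.903, 0.43, -0.002], [0.43, 0.903, 0.002], [0.002, 0.001, -1.0]] F [ 0.4 -0.7  0.6] T [0.01 0.06 0.02] op 0.544 g 0.0 q [-0.65  0.34  1.93  0.    0.87 -1.78]
```

```bash
python3 -m pendant '[{"dx":0,"dy":-0.001,"dz":0.012,"rx":0,"ry":0,"rz":0},{"dx":0,"dy":0,"dz":0.009,"rx":0,"ry":0,"rz":0},{"dx":0,"dy":0,"dz":0.0025,"rx":0,"ry":0,"rz":0},{"dx":0,"dy":0,"dz":0,"rx":0,"ry":0,"rz":0},{"dx":0,"dy":0,"dz":0,"rx":0,"ry":0,"rz":0}]'; python3 -m pendant '[{"dx":0,"dy":0,"dz":0,"rx":0,"ry":0,"rz":0},{"dx":0,"dy":0,"dz":0,"rx":0,"ry":0,"rz":0},{"dx":0,"dy":0,"dz":0,"rx":0,"ry":0,"rz":0},{"dx":0,"dy":0,"dz":0,"rx":0,"ry":0,"rz":0},{"dx":0,"dy":0,"dz":0,"rx":0,"ry":0,"rz":0},{"dx":0,"dy":0,"dz":0,"rx":0,"ry":0,"rz":0}]' 0 40
```

```text
t: 11.97
tcp_pos: [0.4929, -0.3464, 0.0138]
tcp_rot: [[-0.903, 0.429, 0.001], [0.429, 0.903, -0.0], [-0.001, -0.0, -1.0]]
force: [0.3, -0.1, 0.8]
opening: 0.546
grip_force: 0.0
t: 12.47
tcp_pos: [0.4928, -0.3463, 0.0136]
tcp_rot: [[-0.903, 0.429, 0.0], [0.429, 0.903, -0.0], [-0.0, -0.0, -1.0]]
force: [0.2, 0.2, 2.1]
opening: 0.284
grip_force: 40.0
```

```bash
python3 -m pendant '[{"dx":0,"dy":0,"dz":-0.02,"rx":0,"ry":0,"rz":0},{"dx":0,"dy":0,"dz":-0.035,"rx":0,"ry":0,"rz":0},{"dx":0,"dy":0,"dz":-0.035,"rx":0,"ry":0,"rz":0},{"dx":0,"dy":0,"dz":-0.035,"rx":0,"ry":0,"rz":0},{"dx":0,"dy":0,"dz":-0.022,"rx":0,"ry":0,"rz":0.12},{"dx":0,"dy":0,"dz":0,"rx":0,"ry":0,"rz":0.12},{"dx":0,"dy":0,"dz":0,"rx":0,"ry":0,"rz":0.12},{"dx":0,"dy":0,"dz":0,"rx":0,"ry":0,"rz":0.12}]'; python3 -m pendant '[{"dx":0.0259,"dy":0.0297,"dz":0,"rx":0,"ry":0,"rz":0},{"dx":0.0259,"dy":0.0297,"dz":0,"rx":0,"ry":0,"rz":0},{"dx":0.0259,"dy":0.0297,"dz":0,"rx":0,"ry":0,"rz":0},{"dx":0.0259,"dy":0.0297,"dz":0,"rx":0,"ry":0,"rz":0},{"dx":0.0259,"dy":0.0297,"dz":0,"rx":0,"ry":0,"rz":0},{"dx":0.0259,"dy":0.0297,"dz":0,"rx":0,"ry":0,"rz":0},{"dx":0.0259,"dy":0.0297,"dz":0,"rx":0,"ry":0,"rz":0},{"dx":0.0259,"dy":0.0297,"dz":0,"rx":0,"ry":0,"rz":0}]'; python3 -m pendant '[{"dx":0.0259,"dy":0.0297,"dz":0,"rx":0,"ry":0,"rz":0},{"dx":0.0259,"dy":0.0297,"dz":0,"rx":0,"ry":0,"rz":0},{"dx":0.0259,"dy":0.0297,"dz":0,"rx":0,"ry":0,"rz":0},{"dx":0.0259,"dy":0.0297,"dz":0,"rx":0,"ry":0,"rz":0},{"dx":0,"dy":0,"dz":0.03,"rx":0,"ry":0,"rz":0},{"dx":0,"dy":0,"dz":0.02,"rx":0,"ry":0,"rz":0},{"dx":0,"dy":0,"dz":0,"rx":0,"ry":0,"rz":0},{"dx":0,"dy":0,"dz":0,"rx":0,"ry":0,"rz":0}]'; python3 - <<'E'
from h import *
import pickle
st(); D=grab("wrist"); pickle.dump(D,open("din.pkl","wb")); im,m,W=D
T=W@np.linalg.inv(np.array(m["mount"]))
print("axle",proj(m,W,(.5328,.2107,.106)),proj(m,W,(.5328,.2107,.093)))
for x in(.0795,.05): print("leg",x,proj(m,W,(T@[x,.0105,-.0081,1])[:3]))
S=grab("side");us,vs=map(int,proj(*S[1:],np.array((.54,.2,.093))))
save("ins",np.hstack([cv2.resize(im[0:230,130:384],(420,380)),cv2.resize(S[0][vs-38:vs+38,us-38:us+38],(380,380),interpolation=2)]))
E
```

```text
t: 13.13
tcp_pos: [0.4928, -0.3463, 0.1611]
tcp_rot: [[-0.598, 0.801, 0.001], [0.801, 0.598, -0.001], [-0.001, 0.0, -1.0]]
force: [0.4, 0.3, -0.4]
opening: 0.285
grip_force: 40.0
t: 13.8
tcp_pos: [0.5571, -0.0358, 0.1601]
tcp_rot: [[-0.603, 0.798, -0.0], [0.798, 0.603, -0.0], [-0.0, -0.0, -1.0]]
force: [0.7, -0.7, -1.1]
opening: 0.284
grip_force: 40.0
t: 14.47
tcp_pos: [0.5879, 0.1166, 0.1085]
tcp_rot: [[-0.603, 0.798, -0.004], [0.798, 0.603, -0.001], [0.002, -0.004, -1.0]]
force: [0.2, -0.1, -0.3]
opening: 0.287
grip_force: 40.0
t 14.47 p [0.5879 0.1166 0.1085] R [[-0.603, 0.798, -0.004], [0.798, 0.603, -0.001], [0.002, -0.004, -1.0]] F [ 0.2 -0.1 -0.3] T [-0.03  0.01  0.08] op 0.287 g 40.0 q [ 0.15  0.25  1.9  -0.    1.   -0.49]
axle (np.float64(285.557900871758), np.float64(12.49349460611839)) (np.float64(282.90446252384976), np.float64(20.564383882864405))
leg 0.0795 (np.float64(280.3067648939358), np.float64(86.74916537774364))
leg 0.05 (np.float64(278.6956116583771), np.float64(160.8543824134219))
```

View pics/ins.png

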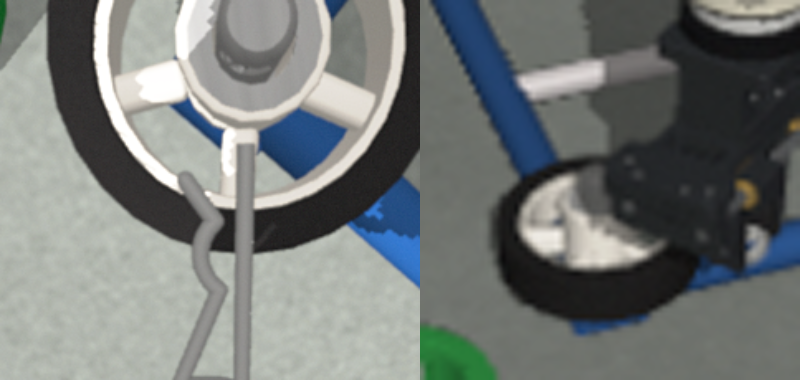

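The left half shows the straight leg pointing at the axle, tip at (245,143), leg along u≈245, axle face centred at about (258,18). I measure the lateral offset next.

```bash
python3 - <<'E'
from h import *
import pickle
im,m,W=pickle.load(open("din.pkl","rb")); T=W@np.linalg.inv(np.array(m["mount"]));Ti=np.linalg.inv(T);zl=T[2,3]+.0081
g=cv2.cvtColor(im,cv2.COLOR_RGB2GRAY).astype(float)
P=[]
for v in range(160,215,3):
    r=g[v,268:292]; dgr=np.diff(cv2.GaussianBlur(r[None],(3,1),0)[0]); 
    a=268.5+np.argmin(dgr[:14]); b=268.5+8+np.argmax(dgr[8:]); P.append((v,a,b))
P=np.array(P); print(P[::3].tolist())
for v,a,b in P[::3]: 
    p=Ti@np.append(onz(m,W,(a+b)/2,v,zl),1); print("leg tool xy",np.round(p[:2],4))
for v in (4,10,16,24,30,36): 
    print(v,g[v,255:315].astype(int).tolist())
E
```

```text
[[160.0, 271.5, 282.5], [169.0, 271.5, 282.5], [178.0, 271.5, 281.5], [187.0, 270.5, 281.5], [196.0, 270.5, 281.5], [205.0, 270.5, 281.5], [214.0, 270.5, 281.5]]
leg tool xy [0.0504 0.0098]
leg tool xy [0.0465 0.0099]
leg tool xy [0.0426 0.0097]
leg tool xy [0.0386 0.0096]
leg tool xy [0.0346 0.0097]
leg tool xy [0.0305 0.0097]
leg tool xy [0.0263 0.0098]
4 [225, 205, 172, 160, 161, 167, 161, 133, 115, 112, 118, 124, 132, 149, 157, 157, 154, 153, 153, 155, 155, 155, 158, 157, 157, 158, 156, 157, 156, 154, 155, 153, 152, 153, 154, 154, 152, 157, 157, 159, 160, 161, 162, 162, 159, 157, 159, 159, 160, 151, 130, 122, 117, 120, 136, 155, 161, 158, 158, 157]
10 [228, 220, 193, 169, 161, 151, 125, 108, 112, 115, 117, 124, 147, 159, 158, 158, 158, 155, 155, 153, 156, 157, 157, 159, 157, 158, 155, 156, 156, 156, 155, 153, 154, 151, 154, 154, 155, 158, 158, 160, 160, 158, 161, 162, 162, 160, 160, 160, 160, 154, 136, 122, 116, 113, 119, 146, 159, 159, 158, 161]
16 [228, 230, 212, 171, 144, 123, 104, 105, 107, 111, 115, 114, 126, 149, 160, 160, 157, 157, 155, 153, 155, 157, 158, 155, 156, 157, 1
[... 338 characters left out ...]
 153, 154, 151, 154, 156, 156, 156, 162, 160, 158, 146, 124, 118, 115, 112, 107, 105, 108, 132, 146, 153, 159, 158, 159, 158, 159]
30 [157, 159, 159, 159, 144, 110, 93, 92, 96, 97, 93, 93, 94, 97, 101, 102, 105, 106, 108, 108, 107, 108, 108, 114, 119, 126, 136, 142, 148, 148, 150, 148, 144, 142, 143, 131, 127, 118, 114, 109, 108, 106, 106, 108, 104, 105, 99, 102, 117, 138, 143, 140, 134, 155, 159, 156, 156, 158, 159, 158]
36 [158, 159, 158, 159, 161, 154, 127, 96, 90, 98, 106, 109, 123, 129, 116, 101, 91, 93, 94, 95, 94, 97, 95, 94, 95, 96, 95, 99, 99, 100, 100, 97, 98, 98, 97, 97, 97, 94, 91, 90, 89, 93, 90, 98, 113, 137, 144, 143, 147, 150, 154, 158, 158, 159, 157, 157, 155, 154, 155, 159]
```

```bash
python3 -m pendant '[{"dx":0,"dy":0.0032,"dz":0.0074,"rx":0,"ry":0,"rz":0},{"dx":0.006,"dy":0,"dz":0,"rx":0,"ry":0,"rz":0},{"dx":0.006,"dy":0,"dz":0,"rx":0,"ry":0,"rz":0},{"dx":0,"dy":0,"dz":0,"rx":0,"ry":0,"rz":0},{"dx":0,"dy":0,"dz":0,"rx":0,"ry":0,"rz":0},{"dx":0,"dy":0,"dz":0,"rx":0,"ry":0,"rz":0}]'; python3 - <<'E'
from h import *
import pickle
st(); D=grab("wrist"); pickle.dump(D,open("din2.pkl","wb")); im,m,W=D
T=W@np.linalg.inv(np.array(m["mount"])); print("axle in tool",np.linalg.inv(T)@[.5329,.2108,.093,1])
u,v=proj(m,W,(.5329,.2108,.093)); print(u,v,proj(m,W,(T@[.0795,.0097,-.0081,1])[:3]))
save("ins2",cv2.resize(im[0:150,200:380],(720,600),interpolation=2))
E
```

```text
t: 15.07
tcp_pos: [0.585, 0.1283, 0.1032]
tcp_rot: [[-0.603, 0.798, 0.001], [0.798, 0.603, 0.0], [-0.0, 0.001, -1.0]]
force: [0.3, -0.3, -1.4]
opening: 0.287
grip_force: 40.0
t 15.07 p [0.585  0.1283 0.1032] R [[-0.603, 0.798, 0.001], [0.798, 0.603, 0.0], [-0.0, 0.001, -1.0]] F [ 0.3 -0.3 -1.4] T [-0.03  0.02 -0.02] op 0.287 g 40.0 q [ 0.17  0.25  1.9  -0.    0.99 -0.47]
axle in tool [0.09721618 0.00817876 0.01019643 1.        ]
272.59110918127965 45.706248394414246 (np.float64(278.2718138121835), np.float64(86.74373819875997))
```

View pics/ins2.png

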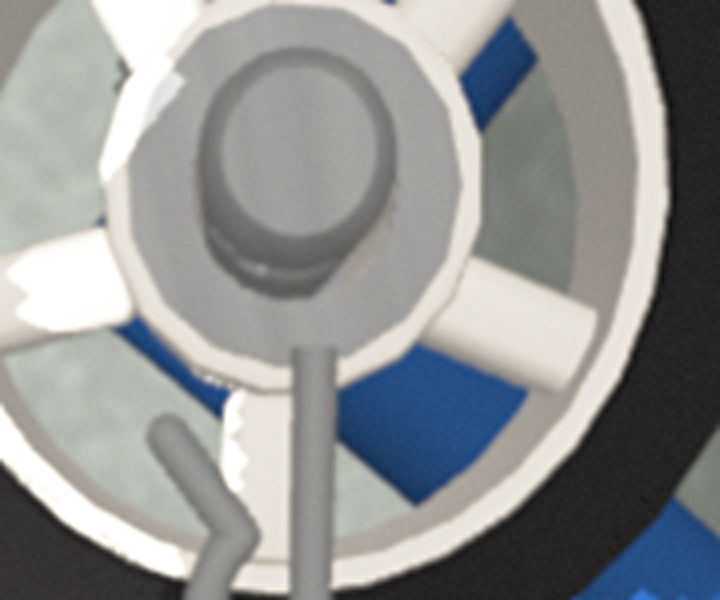

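The leg tip is at (313,350) and the axle face at (300,150), so the leg is slightly right of the axle centre. Bright specks at (250,268) on the near side suggest the hole's edge. I unwrap the axle surface numerically in both pictures.

```bash
python3 - <<'E'
from h import *
import pickle
def unwrap(D,c,hs,lab):
    im,m,W=D; g=cv2.cvtColor(im,cv2.COLOR_RGB2GRAY).astype(np.float32); print(lab,"cols heading",hs[0],hs[-1],hs[1]-hs[0])
    for z in np.arange(.101,.0855,-.001):
        uv=np.array([proj(m,W,(c[0]+.01*np.cos(np.radians(h)),c[1]+.01*np.sin(np.radians(h)),z)) for h in hs],np.float32)
        print(round(z*1e3,1),cv2.remap(g,uv[None,:,0],uv[None,:,1],cv2.INTER_LINEAR)[0].astype(int).tolist())
def facec(D,c):
    im,m,W=D;g=cv2.cvtColor(im,cv2.COLOR_RGB2GRAY);u,v=map(int,proj(m,W,c));s=45
    u0,v0=u-s,max(0,v-s);G=cv2.resize(g[v0:v+s,u0:u+s],None,fx=4,fy=4,interpolation=2);rp=4*m["fx"]*.0075/(W[2,3]-.106)
    C=cv2.HoughCircles(cv2.GaussianBlur(G,(5,5),0),cv2.HOUGH_GRADIENT,1.5,20,param1=50,param2=12,minRadius=int(rp*.85),maxRadius=int(rp*1.2))
    for k in C[0][:2]:
        uu,vv=u0+k[0]/4,v0+k[1]/4;p=onz(m,W,uu,vv,.106);T=W@np.linalg.inv(np.array(m["mount"]));print("face px",uu,vv,k[2]/rp,np.round(p,4),"tool",np.round(np.linalg.inv(T)@np.append(p,1),4))
D2=pickle.load(open("din2.pkl","rb"));c=(.5329,.2108,.106);facec(D2,c)
im,m,W=D2;T=W@np.linalg.inv(np.array(m["mount"]));print("mean axes",np.round(T,4).tolist())
unwrap(D2,c,list(range(250,350,5)),"in2")
Dt=pickle.load(open("dtilt.pkl","rb"))
unwrap(Dt,(.5328,.2107),list(range(70,175,5)),"tilt")
g=cv2.cvtColor(im,cv2.COLOR_RGB2GRAY)
for v in (92,110,140,170): print(v,g[v,262:292].tolist())
E
```

```text
face px 269.6875 54.5625 1.1139872448230779 [0.5347 0.2055 0.106 ] tool [ 0.0919  0.0064 -0.0028  1.    ]
face px 274.9375 39.5625 1.0901780190798198 [0.533  0.2111 0.106 ] tool [ 0.0974  0.0084 -0.0028  1.    ]
mean axes [[-0.6031, 0.7977, 0.0007, 0.585], [0.7977, 0.6031, 0.0, 0.1283], [-0.0004, 0.0005, -1.0, 0.1032], [0.0, 0.0, 0.0, 1.0]]
in2 cols heading 250 345 5
101.0 [107, 107, 110, 111, 103, 113, 124, 140, 128, 117, 116, 114, 115, 111, 109, 106, 106, 117, 132, 140]
100.0 [112, 108, 111, 111, 104, 117, 129, 141, 128, 116, 115, 114, 114, 109, 109, 104, 105, 116, 133, 141]
99.0 [112, 109, 111, 109, 106, 120, 130, 141, 126, 113, 113, 114, 113, 108, 107, 103, 104, 115, 134, 142]
98.0 [113, 110, 111, 107, 107, 121, 128, 137, 124, 111, 111, 112, 111, 108, 105, 101, 103, 117, 133, 144]
97.0 [113, 110, 110, 105, 108, 121, 127, 134, 121, 108, 109, 109, 109, 106, 102, 101, 103, 118, 132, 145]
96.0 [111, 110, 109, 103, 109, 122, 125, 131, 117, 106, 107, 107, 106, 104, 100, 101, 103, 118, 132, 144]
95.0 [110, 108, 107, 102, 110, 120, 121, 126, 113, 104, 104, 105, 104, 103, 99, 100, 101, 11
[... 2516 characters left out ...]
[123, 125, 126, 129, 129, 129, 127, 127, 128, 127, 126, 122, 119, 118, 114, 111, 112, 115, 116, 121, 130]
92 [228, 227, 227, 229, 228, 224, 218, 217, 215, 215, 190, 143, 126, 134, 143, 145, 153, 151, 147, 140, 131, 132, 184, 223, 227, 225, 223, 220, 207, 194]
110 [230, 230, 230, 230, 229, 228, 229, 230, 230, 228, 189, 138, 129, 135, 145, 148, 154, 149, 145, 140, 131, 119, 104, 78, 53, 46, 52, 53, 55, 56]
140 [170, 184, 184, 185, 185, 185, 187, 189, 189, 182, 148, 128, 133, 140, 147, 149, 149, 145, 141, 129, 137, 190, 221, 226, 225, 225, 229, 229, 229, 229]
170 [135, 119, 100, 68, 41, 34, 36, 35, 33, 61, 107, 130, 139, 144, 147, 149, 148, 144, 141, 125, 83, 44, 31, 34, 32, 35, 33, 29, 34, 30]
```

```bash
python3 -m pendant '[{"dx":0,"dy":0,"dz":0,"rx":0,"ry":0,"rz":-0.05},{"dx":0,"dy":0.0036,"dz":0.0018,"rx":0,"ry":0,"rz":0},{"dx":0.002,"dy":0,"dz":0,"rx":0,"ry":0,"rz":0},{"dx":0,"dy":0,"dz":0,"rx":0,"ry":0,"rz":0},{"dx":0,"dy":0,"dz":0,"rx":0,"ry":0,"rz":0},{"dx":0,"dy":0,"dz":0,"rx":0,"ry":0,"rz":0},{"dx":0,"dy":0,"dz":0,"rx":0,"ry":0,"rz":0}]'; python3 - <<'E'
from h import *
import pickle
st(); D=grab("wrist");im,m,W=D;T=W@np.linalg.inv(np.array(m["mount"]));st();print(T[:3,3])
g=cv2.cvtColor(im,cv2.COLOR_RGB2GRAY);u,v=map(int,proj(m,W,(.5329,.2109,.106)));s=40;u0,v0=u-s,max(0,v-s)
G=cv2.resize(g[v0:v+s,u0:u+s],None,fx=4,fy=4,interpolation=2);rp=4*m["fx"]*.0075/(W[2,3]-.106)
C=cv2.HoughCircles(cv2.GaussianBlur(G,(5,5),0),cv2.HOUGH_GRADIENT,1.5,20,param1=50,param2=12,minRadius=int(rp*.85),maxRadius=int(rp*1.2))
for k in C[0][:3]: 
    p=onz(m,W,u0+k[0]/4,v0+k[1]/4,.106);print(k[2]/rp,np.round(p,4),np.round(np.linalg.inv(T)@np.append(p,1),4))
for v in (130,150,170,190):
    r=np.diff(cv2.GaussianBlur(g[v:v+1,262:292].astype(float),(3,1),0)[0]);print(v,262.5+np.argmax(abs(r[:14])),262.5+14+np.argmax(abs(r[14:])), end=" ")
    a,b=262.5+np.argmax(abs(r[:14])),262.5+14+np.argmax(abs(r[14:])); print((np.linalg.inv(T)@np.append(onz(m,W,(a+b)/2,v,T[2,3]+.0081),1))[:2].round(4))
E
```

```text
t: 15.7
tcp_pos: [0.5864, 0.132, 0.101]
tcp_rot: [[-0.642, 0.767, -0.0], [0.767, 0.642, -0.0], [-0.0, -0.0, -1.0]]
force: [-0.6, -0.5, -0.2]
opening: 0.285
grip_force: 40.0
t 15.7 p [0.5864 0.132  0.101 ] R [[-0.642, 0.767, -0.0], [0.767, 0.642, -0.0], [-0.0, -0.0, -1.0]] F [-0.6 -0.5 -0.2] T [0.   0.02 0.01] op 0.285 g 40.0 q [ 0.18  0.26  1.9  -0.    0.99 -0.52]
t 15.75 p [0.5864 0.132  0.101 ] R [[-0.642, 0.767, -0.0], [0.767, 0.642, -0.0], [0.0, -0.0, -1.0]] F [ 0.3  0.1 -0.8] T [-0.02 -0.04 -0.02] op 0.285 g 40.0 q [ 0.18  0.26  1.9  -0.    0.99 -0.52]
[0.58636249 0.13197394 0.10099749]
1.1187288454143631 [0.5326 0.211  0.106 ] [ 0.0951  0.0095 -0.005   1.    ]
1.1336356997425197 [0.5345 0.2058 0.106 ] [ 0.0899  0.0076 -0.005   1.    ]
1.1804860609224808 [0.5279 0.2155 0.106 ] [ 0.1016  0.0087 -0.005   1.    ]
130 263.5 283.5 [0.0627 0.0081]
150 271.5 282.5 [0.0545 0.0097]
170 271.5 281.5 [0.0461 0.0096]
190 270.5 281.5 [0.0373 0.0096]
```

```bash
python3 -m pendant '[{"dx":0.003,"dy":0,"dz":0,"rx":0,"ry":0,"rz":0},{"dx":0.002,"dy":0,"dz":0,"rx":0,"ry":0,"rz":0},{"dx":0.001,"dy":0,"dz":0,"rx":0,"ry":0,"rz":0},{"dx":0.001,"dy":0,"dz":0,"rx":0,"ry":0,"rz":0},{"dx":0.001,"dy":0,"dz":0,"rx":0,"ry":0,"rz":0},{"dx":0,"dy":0,"dz":0,"rx":0,"ry":0,"rz":0},{"dx":0,"dy":0,"dz":0,"rx":0,"ry":0,"rz":0}]'; python3 -c "
from h import *;st()"
```

```text
t: 16.33
tcp_pos: [0.5812, 0.1382, 0.101]
tcp_rot: [[-0.642, 0.767, 0.0], [0.767, 0.642, -0.0], [-0.0, 0.0, -1.0]]
force: [0.2, 0.5, -0.6]
opening: 0.285
grip_force: 40.0
t 16.33 p [0.5812 0.1382 0.101 ] R [[-0.642, 0.767, 0.0], [0.767, 0.642, -0.0], [-0.0, 0.0, -1.0]] F [ 0.2  0.5 -0.6] T [-0.04  0.02  0.05] op 0.285 g 40.0 q [ 0.19  0.25  1.91 -0.    0.98 -0.51]
```

```bash
python3 -m pendant '[{"dx":0.001,"dy":0,"dz":0,"rx":0,"ry":0,"rz":0},{"dx":0.001,"dy":0,"dz":0,"rx":0,"ry":0,"rz":0},{"dx":0.001,"dy":0,"dz":0,"rx":0,"ry":0,"rz":0},{"dx":0.001,"dy":0,"dz":0,"rx":0,"ry":0,"rz":0},{"dx":0,"dy":0,"dz":0,"rx":0,"ry":0,"rz":0},{"dx":0,"dy":0,"dz":0,"rx":0,"ry":0,"rz":0}]'; python3 -c "
from h import *;st()"
```

```text
t: 16.83
tcp_pos: [0.5786, 0.1412, 0.101]
tcp_rot: [[-0.642, 0.767, -0.0], [0.767, 0.642, -0.0], [0.0, -0.0, -1.0]]
force: [-0.2, 0.8, -0.8]
opening: 0.282
grip_force: 40.0
t 16.83 p [0.5786 0.1412 0.101 ] R [[-0.642, 0.767, -0.0], [0.767, 0.642, -0.0], [0.0, -0.0, -1.0]] F [-0.2  0.8 -0.8] T [-0.03  0.03  0.07] op 0.282 g 40.0 q [ 0.2   0.25  1.91 -0.    0.98 -0.5 ]
```

```bash
python3 -m pendant '[{"dx":0.002,"dy":0,"dz":0,"rx":0,"ry":0,"rz":0},{"dx":0.002,"dy":0,"dz":0,"rx":0,"ry":0,"rz":0},{"dx":0.002,"dy":0,"dz":0,"rx":0,"ry":0,"rz":0},{"dx":0.002,"dy":0,"dz":0,"rx":0,"ry":0,"rz":0},{"dx":0.002,"dy":0,"dz":0,"rx":0,"ry":0,"rz":0},{"dx":0,"dy":0,"dz":0,"rx":0,"ry":0,"rz":0},{"dx":0,"dy":0,"dz":0,"rx":0,"ry":0,"rz":0}]'; python3 -c "
from h import *;st()"
```

```text
t: 17.42
tcp_pos: [0.5717, 0.149, 0.1008]
tcp_rot: [[-0.642, 0.767, -0.001], [0.767, 0.642, -0.0], [0.001, -0.001, -1.0]]
force: [-1.7, -0.7, 0.4]
opening: 0.282
grip_force: 40.0
t 17.42 p [0.5717 0.149  0.1008] R [[-0.642, 0.767, -0.001], [0.767, 0.642, -0.0], [0.001, -0.001, -1.0]] F [-1.7 -0.7  0.4] T [-0.15  0.23  0.12] op 0.282 g 40.0 q [ 0.21  0.24  1.92  0.    0.98 -0.48]
```

```bash
python3 -m pendant '[{"dx":0.002,"dy":-0.0003,"dz":0,"rx":0,"ry":0,"rz":0},{"dx":0.002,"dy":0,"dz":0,"rx":0,"ry":0,"rz":0},{"dx":0.002,"dy":0,"dz":0,"rx":0,"ry":0,"rz":0},{"dx":0,"dy":0,"dz":0,"rx":0,"ry":0,"rz":0}]'; python3 -m pendant '[{"dx":0.002,"dy":0,"dz":0,"rx":0,"ry":0,"rz":0},{"dx":0.002,"dy":0,"dz":0,"rx":0,"ry":0,"rz":0},{"dx":0,"dy":0,"dz":0,"rx":0,"ry":0,"rz":0}]'; python3 -c "
from h import *;st()"
```

```text
t: 17.75
tcp_pos: [0.5681, 0.1526, 0.101]
tcp_rot: [[-0.643, 0.766, 0.0], [0.766, 0.643, -0.002], [-0.001, -0.001, -1.0]]
force: [-0.6, -4.2, -0.1]
opening: 0.288
grip_force: 40.0
t: 18.0
tcp_pos: [0.5659, 0.1551, 0.1012]
tcp_rot: [[-0.642, 0.766, 0.001], [0.766, 0.642, -0.002], [-0.002, -0.001, -1.0]]
force: [-1.1, -6.2, -0.3]
opening: 0.288
grip_force: 40.0
t 18.0 p [0.5659 0.1551 0.1012] R [[-0.642, 0.766, 0.001], [0.766, 0.642, -0.002], [-0.002, -0.001, -1.0]] F [-1.1 -6.2 -0.3] T [-0.97  0.05  0.24] op 0.288 g 40.0 q [ 0.23  0.23  1.93 -0.    0.98 -0.47]
```

```bash
python3 -m pendant '[{"dx":0.002,"dy":-0.0005,"dz":0,"rx":0,"ry":0,"rz":0},{"dx":0.002,"dy":0,"dz":0,"rx":0,"ry":0,"rz":0},{"dx":0,"dy":0,"dz":0,"rx":0,"ry":0,"rz":0}]'; python3 -m pendant '[{"dx":0.002,"dy":0,"dz":0,"rx":0,"ry":0,"rz":0},{"dx":0.0015,"dy":0,"dz":0,"rx":0,"ry":0,"rz":0},{"dx":0,"dy":0,"dz":0,"rx":0,"ry":0,"rz":0}]'; python3 -c "
from h import *;st()"
```

```text
t: 18.25
tcp_pos: [0.5619, 0.1591, 0.1008]
tcp_rot: [[-0.642, 0.767, -0.001], [0.767, 0.642, 0.0], [0.001, -0.001, -1.0]]
force: [-3.4, -1.2, -0.7]
opening: 0.281
grip_force: 40.0
t: 18.5
tcp_pos: [0.5591, 0.1627, 0.1006]
tcp_rot: [[-0.642, 0.767, -0.002], [0.767, 0.642, 0.001], [0.002, -0.001, -1.0]]
force: [-5.2, 1.9, -1.1]
opening: 0.286
grip_force: 40.0
t 18.5 p [0.5591 0.1627 0.1006] R [[-0.642, 0.767, -0.002], [0.767, 0.642, 0.001], [0.002, -0.001, -1.0]] F [-5.2  1.9 -1.1] T [0.18 0.77 0.17] op 0.286 g 40.0 q [ 0.24  0.22  1.94  0.    0.98 -0.46]
```

```bash
python3 -m pendant '[{"dx":0.0015,"dy":-0.0002,"dz":0,"rx":0,"ry":0,"rz":0},{"dx":0.001,"dy":0,"dz":0,"rx":0,"ry":0,"rz":0},{"dx":0,"dy":0,"dz":0,"rx":0,"ry":0,"rz":0}]'; python3 -c "
from h import *;st()";  python3 -m pendant '[{"dx":0.001,"dy":0,"dz":0,"rx":0,"ry":0,"rz":0},{"dx":0,"dy":0,"dz":0,"rx":0,"ry":0,"rz":0},{"dx":0,"dy":0,"dz":0,"rx":0,"ry":0,"rz":0}]'; python3 -c "
from h import *;st()"
```

```text
t: 18.75
tcp_pos: [0.5581, 0.1641, 0.1008]
tcp_rot: [[-0.642, 0.767, -0.001], [0.767, 0.642, 0.0], [0.001, -0.0, -1.0]]
force: [-4.2, 0.9, -0.8]
opening: 0.282
grip_force: 40.0
t 18.75 p [0.5581 0.1641 0.1008] R [[-0.642, 0.767, -0.001], [0.767, 0.642, 0.0], [0.001, -0.0, -1.0]] F [-4.2  0.9 -0.8] T [0.05 0.66 0.16] op 0.282 g 40.0 q [ 0.24  0.22  1.94  0.    0.98 -0.45]
t: 19.0
tcp_pos: [0.5577, 0.1646, 0.1009]
tcp_rot: [[-0.642, 0.767, -0.001], [0.767, 0.642, 0.0], [0.001, -0.0, -1.0]]
force: [-4.2, -0.2, -1.0]
opening: 0.282
grip_force: 40.0
t 19.0 p [0.5577 0.1646 0.1009] R [[-0.642, 0.767, -0.001], [0.767, 0.642, 0.0], [0.001, -0.0, -1.0]] F [-4.2 -0.2 -1. ] T [0.04 0.65 0.15] op 0.282 g 40.0 q [ 0.24  0.22  1.94  0.    0.98 -0.45]
```

```bash
python3 -m pendant '[{"dx":0.001,"dy":-0.0005,"dz":0,"rx":0,"ry":0,"rz":0},{"dx":0,"dy":0,"dz":0,"rx":0,"ry":0,"rz":0},{"dx":0,"dy":0,"dz":0,"rx":0,"ry":0,"rz":0}]';   python3 -m pendant '[{"dx":0.001,"dy":0,"dz":0,"rx":0,"ry":0,"rz":0},{"dx":0,"dy":0,"dz":0,"rx":0,"ry":0,"rz":0},{"dx":0,"dy":0,"dz":0,"rx":0,"ry":0,"rz":0}]'; python3 -c "
from h import *;st()"
```

```text
t: 19.25
tcp_pos: [0.5573, 0.1649, 0.1012]
tcp_rot: [[-0.642, 0.767, 0.001], [0.767, 0.642, 0.0], [-0.0, 0.001, -1.0]]
force: [-2.2, 0.7, -0.7]
opening: 0.282
grip_force: 40.0
t: 19.5
tcp_pos: [0.5568, 0.1654, 0.1013]
tcp_rot: [[-0.642, 0.767, 0.001], [0.767, 0.642, -0.0], [-0.001, 0.001, -1.0]]
force: [-1.5, -1.3, -0.3]
opening: 0.283
grip_force: 40.0
t 19.5 p [0.5568 0.1654 0.1013] R [[-0.642, 0.767, 0.001], [0.767, 0.642, -0.0], [-0.001, 0.001, -1.0]] F [-1.5 -1.3 -0.3] T [-0.24  0.16  0.04] op 0.283 g 40.0 q [ 0.25  0.22  1.94 -0.    0.98 -0.45]
```

```bash
python3 -m pendant '[{"dx":0,"dy":0,"dz":0,"rx":0,"ry":0,"rz":0},{"dx":0,"dy":0,"dz":0,"rx":0,"ry":0,"rz":0},{"dx":0,"dy":0,"dz":0,"rx":0,"ry":0,"rz":0},{"dx":0,"dy":0,"dz":0,"rx":0,"ry":0,"rz":0},{"dx":0,"dy":0,"dz":-0.02,"rx":0,"ry":0,"rz":0},{"dx":0,"dy":0,"dz":-0.03,"rx":0,"ry":0,"rz":0},{"dx":-0.03,"dy":0,"dz":-0.02,"rx":0,"ry":0,"rz":0},{"dx":-0.03,"dy":0,"dz":-0.02,"rx":0,"ry":0,"rz":0}]' 0.6; python3 -m pendant '[{"dx":0,"dy":0,"dz":0,"rx":0,"ry":0,"rz":0},{"dx":0,"dy":0,"dz":0,"rx":0,"ry":0,"rz":0},{"dx":0,"dy":0,"dz":0,"rx":0,"ry":0,"rz":0},{"dx":0,"dy":0,"dz":0,"rx":0,"ry":0,"rz":0}]'; python3 - <<'E'
from h import *
import pickle
st(); D=grab("wrist"); pickle.dump(D,open("dfin.pkl","wb")); im,m,W=D
g=cv2.cvtColor(im,cv2.COLOR_RGB2GRAY).astype(np.float32)
# rectify level plane z=.0955 (wire top) about axle, along heading 130 in 2 mm cells: rows = along d, cols = along clip y
d=np.array([np.cos(np.radians(129.9)),np.sin(np.radians(129.9))]);y=np.array([-d[1],d[0]])
for a in range(36,-72,-4):
    uv=np.array([proj(m,W,(*(np.array((.5328,.2109))+d*a/1e3+y*b/1e3),.0955)) for b in range(-20,36,2)],np.float32)
    print(a,cv2.remap(g,uv[None,:,0],uv[None,:,1],1)[0].astype(int).tolist())
E
```

```text
t: 20.17
tcp_pos: [0.5951, 0.1203, 0.1927]
tcp_rot: [[-0.644, 0.765, 0.001], [0.765, 0.644, 0.001], [-0.0, 0.001, -1.0]]
force: [0.6, -0.2, 0.0]
opening: 0.602
grip_force: 0.0
t: 20.5
tcp_pos: [0.5934, 0.1199, 0.1895]
tcp_rot: [[-0.642, 0.767, -0.003], [0.767, 0.642, -0.0], [0.002, -0.002, -1.0]]
force: [0.2, -0.1, -0.3]
opening: 0.595
grip_force: 0.0
t 20.5 p [0.5934 0.1199 0.1895] R [[-0.642, 0.767, -0.003], [0.767, 0.642, -0.0], [0.002, -0.002, -1.0]] F [ 0.2 -0.1 -0.3] T [-0.04  0.01  0.03] op 0.595 g 0.0 q [ 0.16  0.18  1.82  0.    1.15 -0.54]
36 [0, 0, 0, 0, 0, 0, 0, 0, 0, 0, 0, 0, 0, 0, 0, 0, 0, 0, 0, 0, 0, 0, 0, 0, 0, 0, 0, 0]
32 [0, 0, 0, 0, 0, 0, 0, 0, 0, 0, 0, 0, 0, 0, 0, 0, 0, 0, 0, 0, 0, 0, 0, 0, 0, 0, 0, 0]
28 [121, 123, 121, 123, 153, 209, 180, 136, 108, 108, 113, 191, 186, 104, 112, 116, 119, 166, 245, 251, 254, 211, 158, 255, 254, 183, 34, 43]
24 [194, 138, 66, 53, 61, 106, 104, 109, 109, 107, 123, 195, 173, 107, 108, 107, 180, 248, 251, 252, 253, 254, 134, 121, 126, 249, 254, 187]
20 [203, 206, 194, 101, 56, 55, 72, 107, 103, 110, 126, 198, 157, 107, 104, 198, 250, 
[... 2416 characters left out ...]
5, 43, 58]
-52 [41, 42, 40, 39, 39, 42, 42, 39, 90, 161, 218, 94, 31, 28, 29, 31, 42, 42, 98, 149, 214, 99, 43, 43, 60, 135, 165, 167]
-56 [127, 78, 46, 39, 39, 41, 41, 41, 67, 160, 211, 127, 50, 49, 49, 49, 54, 97, 114, 172, 208, 142, 156, 156, 162, 164, 163, 164]
-60 [161, 160, 168, 167, 164, 166, 159, 155, 145, 139, 167, 206, 204, 197, 194, 195, 196, 200, 218, 199, 159, 162, 165, 166, 162, 164, 162, 161]
-64 [162, 163, 160, 159, 157, 160, 160, 167, 165, 165, 169, 172, 166, 164, 157, 163, 160, 157, 158, 158, 158, 162, 161, 160, 164, 164, 163, 164]
-68 [162, 164, 164, 165, 167, 160, 163, 158, 165, 164, 159, 163, 164, 161, 161, 169, 168, 156, 158, 166, 162, 163, 158, 159, 167, 167, 165, 159]
```

```bash
python3 -c "
from workcell import manip
print(manip.hand_in())"
```

```text
the job is handed in; nothing more can be done
None
```

The wheel is on the axle, hub boss up and resting on the collar. The R-clip is pushed through the cross-hole and snapped round the axle. The gripper has let go and is clear, and I handed the job in at about 20.5 s of the 72 s, without a final look at the bottle, tub, carton and tin, which the arm's path kept clear of.

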